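Grade the copper heat sinks by length along the mat row

ROBOT

A 6-joint arm with a two-finger parallel gripper is mounted at the origin on a cart in front of the work surface, level with it; the furniture and walls round the work are solid. World frame = base frame: x ahead of the robot, y to its left, z up, the work surface at z = 0. Lengths are in m, angles in degrees, forces in N, time in s.
With the tool pointing down it reaches from about 0.275 to 0.75 m from the base axis. Payload 10.2 kg.
Tool frame: the origin (TCP) lies midway between the tips of the shut fingers; the grasp point (between the pads) lies env.tcp_to_grasp behind it (env.tcp_to_grasp is the distance from the TCP to the grasp point, in m); z points along the fingers, y is the line along which they close (so a half turn about z gives the same grasp; the last joint's range is limited). The gripper opens to 88 mm and grips with 3 to 60 N. Pads are 18 mm wide; open, the fingers measure 123 mm over their backs; the gripper's body (75 mm by 187 mm) begins 45 mm behind the grasp point.
Start: joints at [-86.482, 17.928, 85.812, -0, 76.261, -12.8], TCP at [0.147, -0.504, 0.209] pointing down, gripper open.
Joint ranges: [-168.41, 168.41], [-55.51, 124.54], [10.69, 146.95], [-70.63, 250.63], [1, 178], [-165.06, 165.06]. Speed limits (degrees/s): [136.94, 136.94, 172.46, 180, 180, 180].

INTERFACE

Orientations are given as a 3x3 rotation matrix whose columns are the frame's x, y, z axes.
In Python, from plant import env gives the robot as it stands. The module is installed in compiled form; this text tells all that it offers.
- The arm moves only by the shell command python3 -m pendant 'ROWS' [FORCE]. ROWS is JSON, a list of rows, each an object of numbers: "x", "y", "z": the shift along the tool's x, y, z in m; "wx", "wy", "wz": the turn, a rotation vector about the tool's x, y, z in degrees; "gripper": the opening, from -1 (shut) to 1 (fully open), so that 0 is half open. A call has 1 to 12 rows; each row shifts and turns the commanded pose from where the row before left it, along the tool's axes as they then stand; what a row does not reach is not made up. A row lasts 1/10 s, in which the tool goes at most 50 mm and 8.59 degrees, less where a joint would pass 70% of its speed; a pose out of reach is approached as far as the arm can. A call with a gripper value outside its range is refused whole. The fingers move at their own pace and stop on an object; FORCE is the grip in N (left out, the last holds). Time passes only in rows, so rows that do not move let the fingers close. It gives the time, the measured TCP pose, the force, the opening and the grip force at its end, in the units of the state.
- env.get_obs(): the state, without advancing time (a new reading comes with each control period).
- env.capture(name): name is "side" or "top" or "wrist"; returns the picture (384x512x3 uint8, blue, green, red); there is no depth.
- env.camera_params(name): a dict with "camera_matrix" (3x3 intrinsics, pixels), "extrinsics" (4x4, takes a point from world to camera coordinates); the wrist camera has in their place "tool_from_camera" (4x4, takes a point from camera to tool coordinates, whose origin is the TCP and whose axes are the flange's). Camera axes: x right, y down, z forward; pixel columns grow to the right and rows downward; lengths in m; the calibration is good to about 2 mm. A picture is of the moment at which its call begins: read the wrist's pose just before it. camera_params takes no time and is no camera call.
- env.job_done(): hands the job in; it is judged then, once.
The state is a dict: "clock": time; "q": joint angles; "dq": joint speeds; "joint_efforts": joint torques, N m; "position": TCP position; "orientation": TCP orientation; "force": force on the tool from outside, world axes, zero at the start; "wrist_torque": the same for the moment, N m; "gripper_width": finger opening in m; "gripper_force": force on a finger pad.
Only numpy, scipy, OpenCV 4.12 (cv2) and the standard library are available. Lean on these libraries where they do the work, as an engineer would, in place of code of your own. Each camera call takes 0.05 s, during which the arm holds its last target. There are 200 camera calls.

TASK

Line up the four loose copper heat sinks on the row of four rubber mats in order of length: the shortest on the mat next to the upright end stop, then longer and longer, the longest at the other end. Each lies base down in the middle of its own mat, lengthwise along it, and is let go. Leave the small green circuit board where it lies.

Things in the scene. Friction and masses are not known exactly. Their poses are not given: they have to be found in the camera images.
- sink_32: copper finned heat sink, 32 mm long, 22 mm wide, 16 mm tall, about 58 g, loose, lying base down on the table; the shortest of four alike but for length. Origin: centre of its underside; y along its length (the way the fins run), x across its 22 mm width, z up. Grip it across the width, the flat outer faces of the fins.
- sink_48: copper finned heat sink, 48 mm long, 22 mm wide, 16 mm tall, about 86 g, loose, lying base down on the table; the second shortest of four alike but for length. Origin: centre of its underside; y along its length (the way the fins run), x across its 22 mm width, z up. Grip it across the width, the flat outer faces of the fins.
- sink_66: copper finned heat sink, 66 mm long, 22 mm wide, 16 mm tall, about 119 g, loose, lying base down on the table; the second longest of four alike but for length. Origin: centre of its underside; y along its length (the way the fins run), x across its 22 mm width, z up. Grip it across the width, the flat outer faces of the fins.
- sink_86: copper finned heat sink, 86 mm long, 22 mm wide, 16 mm tall, about 155 g, loose, lying base down on the table; the longest of four alike but for length. Origin: centre of its underside; y along its length (the way the fins run), x across its 22 mm width, z up. Grip it across the width, the flat outer faces of the fins.
- mat_a: dark rubber mat, fixed, 96 mm long, 44 mm wide, 3 mm thick, the nearest to the robot of four side by side in a row running away from the robot, 70 mm between centres. Origin: centre of its underside; y along its length, roughly to the robot's left; x along the row, away from the robot; z up. A rail 8 mm tall runs 4 mm beyond its left end; grey bins 120 mm tall stand left of that, rims 65 mm or more from the mat's centre.
- mat_b: dark rubber mat, fixed, 96 mm long, 44 mm wide, 3 mm thick, the second nearest to the robot of four side by side in a row running away from the robot, 70 mm between centres. Origin: centre of its underside; y along its length, roughly to the robot's left; x along the row, away from the robot; z up. A rail 8 mm tall runs 4 mm beyond its left end; grey bins 120 mm tall stand left of that, rims 65 mm or more from the mat's centre.
- mat_c: dark rubber mat, fixed, 96 mm long, 44 mm wide, 3 mm thick, the third nearest to the robot of four side by side in a row running away from the robot, 70 mm between centres. Origin: centre of its underside; y along its length, roughly to the robot's left; x along the row, away from the robot; z up. A rail 8 mm tall runs 4 mm beyond its left end; grey bins 120 mm tall stand left of that, rims 65 mm or more from the mat's centre.
- mat_d: dark rubber mat, fixed, 96 mm long, 44 mm wide, 3 mm thick, the farthest from the robot of four side by side in a row running away from the robot, 70 mm between centres. Origin: centre of its underside; y along its length, roughly to the robot's left; x along the row, away from the robot; z up. A rail 8 mm tall runs 4 mm beyond its left end; grey bins 120 mm tall stand left of that, rims 65 mm or more from the mat's centre.
- end_stop: upright dark steel end stop block with two screw heads on top, fixed, 12 mm wide along the row (x), 40 mm long (y), 26 mm tall, standing 68 mm (centre to centre, along the row) outside the last mat at one end of the row, beside the mat's left half (30 mm left of the mats' middles); at the near end or the far end of the row, different each time. The other end has only a flat light strip 4 mm high. Origin: centre of its underside.
- board: bystander: small green circuit board with connectors, 63 mm long, 40 mm wide, 14 mm tall, 30 g, loose on the table among or beside the heat sinks, to be left where it lies. Origin: centre of its underside; y along its length.
Mind the look-alikes: they are no part of the job. What is shaped like the sink_86 but blue or yellow is not meant.

How it is judged:
By the outcome, as a careful person would: the job done as asked, in the order asked, and still so for the second after the job is handed in, with the robot touching nothing.
It also fails if it takes over 77 s, if anything falls off the work surface, if the arm or the gripper's body presses on something with over 40 N, if the wrist force passes 120 N, or if a joint passes its speed limit or range.

## Working session

There is one attempt and no reset: what is moved stays moved. The work goes in short steps, Python scripts to look and compute and a shell command to move; the robot and the scene stay as the last step left them, time stands still between calls to the robot, and variables do not carry over. Pictures are saved under pics/ and viewed, at most 14 in all, crops included, and the job is handed in when it is done.

```bash
mkdir -p pics; python3 - <<'E'
from plant import env
import cv2,numpy as np
o=env.get_obs();print(o['clock'],o['position'],o['orientation'],o['gripper_width'],env.tcp_to_grasp)
for n in("top","side"):
    cv2.imwrite(f'pics/{n}0.png',cv2.resize(env.capture(n),(800,600),interpolation=cv2.INTER_CUBIC))
    p=env.camera_params(n);print(n,p)
print(env.camera_params("wrist"))
E
```

```text
0.0 [ 0.14746774 -0.5035747   0.20799056] [[ 9.59723220e-01  2.80947212e-01 -6.53629559e-05]
 [ 2.80947073e-01 -9.59722453e-01  1.24723493e-03]
 [ 2.87676882e-04 -1.21536386e-03 -9.99999220e-01]] 0.08805835513232006 0.0187
top {'camera_matrix': array([[373.46600027,   0.        , 264.56672821],
       [  0.        , 373.46600027, 189.3736478 ],
       [  0.        ,   0.        ,   1.        ]]), 'extrinsics': array([[-0.01796316, -0.9998242 ,  0.00537534, -0.36277882],
       [-0.98301872,  0.01667873, -0.18274579,  0.51672011],
       [ 0.182624  , -0.00856675, -0.9831455 ,  0.80595961],
       [ 0.        ,  0.        ,  0.        ,  1.        ]])}
side {'camera_matrix': array([[471.14777486,   0.        , 262.01626384],
       [  0.        , 471.14777486, 190.28723729],
       [  0.        ,   0.        ,   1.        ]]), 'extrinsics': array([[ 0.93638979, -0.35086982,  0.00803285, -0.63239985],
       [-0.23882532, -0.65380671, -0.71798277, -0.09193258],
       [ 0.25717042,  0.67039328, -0.69601453,  1.22961449],
       [ 0.        ,  0.        ,  0.        ,  1.        ]])}
{'camera_matrix': array([[329.46351826,   0.        , 255.54537484],
       [  0.        , 329.46351826, 199.25534387],
       [  0.        ,   0.        ,   1.        ]]), 'tool_from_camera': array([[-7.01303657e-04, -9.52326651e-01, -3.05079429e-01,
         7.88915128e-02],
       [ 9.99999397e-01, -9.25608074e-04,  5.90593746e-04,
         7.69204546e-05],
       [-8.44822147e-04, -3.05078831e-01,  9.52326726e-01,
        -1.76709150e-01],
       [ 0.00000000e+00,  0.00000000e+00,  0.00000000e+00,
         1.00000000e+00]])}
```

View pics/top0.png

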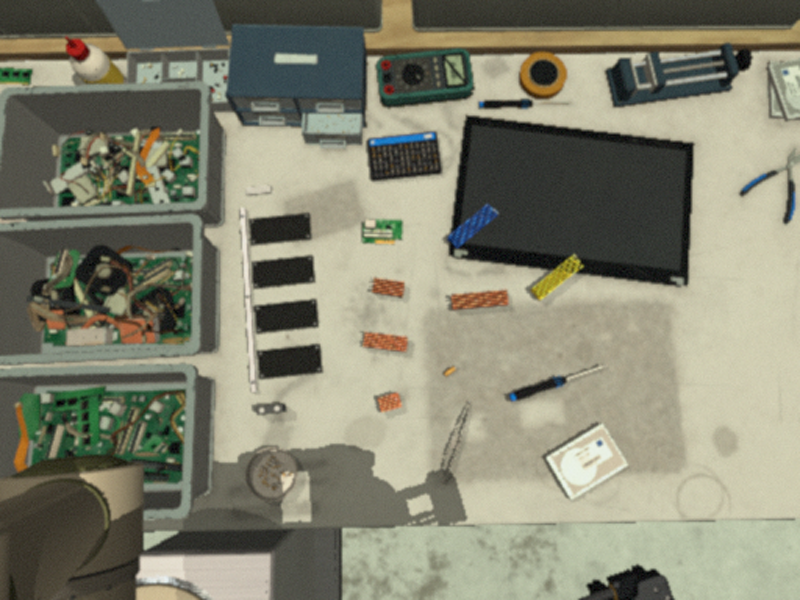

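View pics/side0.png

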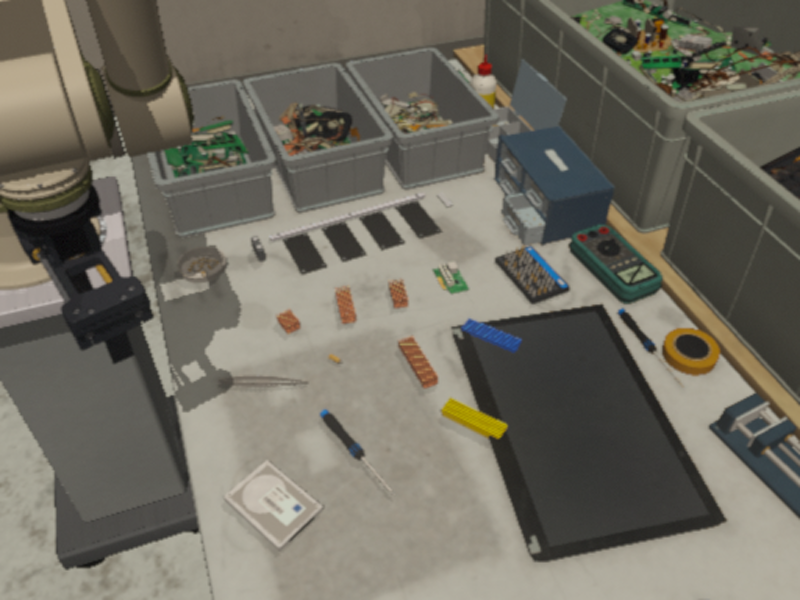

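The end stop is at top-view (268,408), the near end, and the flat light strip is at (258,190), the far end. So the 32 mm sink goes on mat_a and the 86 mm sink on mat_d. Copper candidates in the top view are (388,402), (388,288), (385,342) and (478,300). The blue (472,226) and yellow (556,278) ones are decoys. I'll enlarge both views and measure.

```bash
cat > h.py <<'E'
from plant import env
import cv2,numpy as np
def proj(n,P):
    p=env.camera_params(n);c=p['extrinsics'][:3,:3]@P+p['extrinsics'][:3,3];c=p['camera_matrix']@c;return c[:2]/c[2]
def ray(n,uv):
    p=env.camera_params(n);R=p['extrinsics'][:3,:3];t=p['extrinsics'][:3,3]
    d=R.T@np.linalg.solve(p['camera_matrix'],[*uv,1.]);return -R.T@t,d
def onz(n,uv,z):
    o,d=ray(n,uv);return o+d*(z-o[2])/d[2]
def tri(a,b):
    A=[];y=[]
    for n,uv in(('top',a),('side',b)):
        o,d=ray(n,uv);d/=np.linalg.norm(d);M=np.eye(3)-np.outer(d,d);A.append(M);y.append(M@o)
    return np.linalg.lstsq(np.vstack(A),np.hstack(y),rcond=None)[0]
def copper(img):
    h=cv2.cvtColor(img,cv2.COLOR_BGR2HSV)
    m=cv2.inRange(h,(0,95,60),(14,255,255))
    m=cv2.morphologyEx(m,cv2.MORPH_CLOSE,np.ones((5,5),np.uint8))
    cs=cv2.findContours(m,cv2.RETR_EXTERNAL,cv2.CHAIN_APPROX_NONE)[0]
    return [c for c in cs if cv2.contourArea(c)>60]
E
python3 - <<'E'
from h import *
for n,(x,y,w,h) in {'top':(150,118,190,150),'side':(153,118,193,140)}.items():
    im=env.capture(n);np.save(f'{n}.npy',im)
    cv2.imwrite(f'pics/{n}1.png',cv2.resize(im[y:y+h,x:x+w],None,fx=4,fy=4,interpolation=cv2.INTER_CUBIC))
    for c in copper(im):
        r=cv2.minAreaRect(c)
        print(n,np.round(r[0],1),np.round(r[1],1),round(r[2],1), onz(n,r[0],.012).round(4) )
E
```

```text
top [248.8 257. ] [ 9.8 14. ] 74.1 [ 0.3589 -0.3329  0.012 ]
top [246.4 218.3] [27.7  9.4] 7.1 [ 0.4486 -0.3281  0.012 ]
top [ 75.5 209.5] [19. 47.] 90.0 [0.4764 0.0745 0.012 ]
top [ 35.5 204. ] [12. 13.] 90.0 [0.4911 0.1697 0.012 ]
top [306.5 191.6] [ 9.7 35.7] 85.2 [ 0.51  -0.472  0.012]
top [248.2 183.5] [19.8  9.4] 7.1 [ 0.532  -0.3331  0.012 ]
top [48.5 30.5] [15. 15.] 90.0 [0.9441 0.1787 0.012 ]
side [267.6 231.3] [34.8 11. ] 59.0 [ 0.5094 -0.4774  0.012 ]
side [184.6 205.4] [13.6 10.5] 56.3 [ 0.358  -0.3379  0.012 ]
side [220.8 195.3] [21.8  9.2] 76.0 [ 0.446  -0.3348  0.012 ]
side [254.8 188.1] [16.   9.2] 76.0 [ 0.5296 -0.3391  0.012 ]
side [187.4  85.5] [26.6 12.7] 83.3 [0.49   0.1629 0.012 ]
side [454.8  50.8] [ 8.5 21.4] 60.9 [1.4132 0.0681 0.012 ]
side [309.5  41. ] [13.5  9.2] 78.7 [0.9691 0.3034 0.012 ]
```

View pics/top1.png

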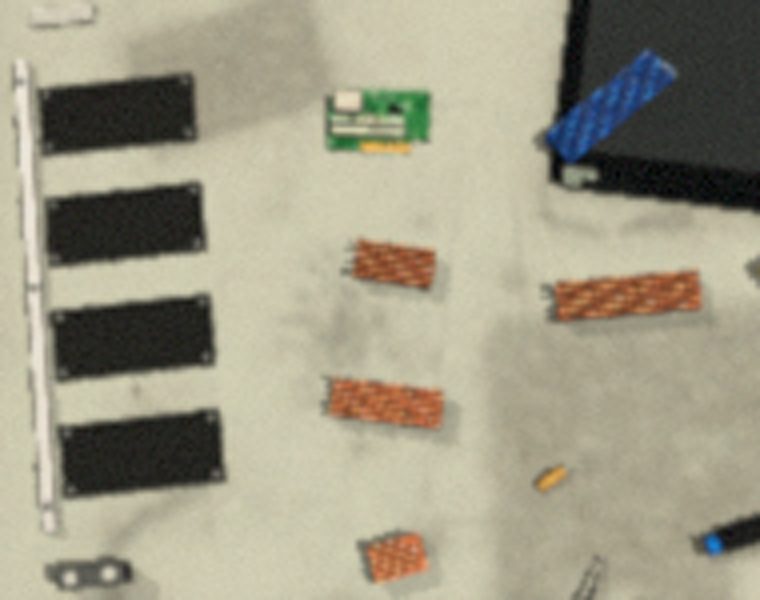

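View pics/side1.png

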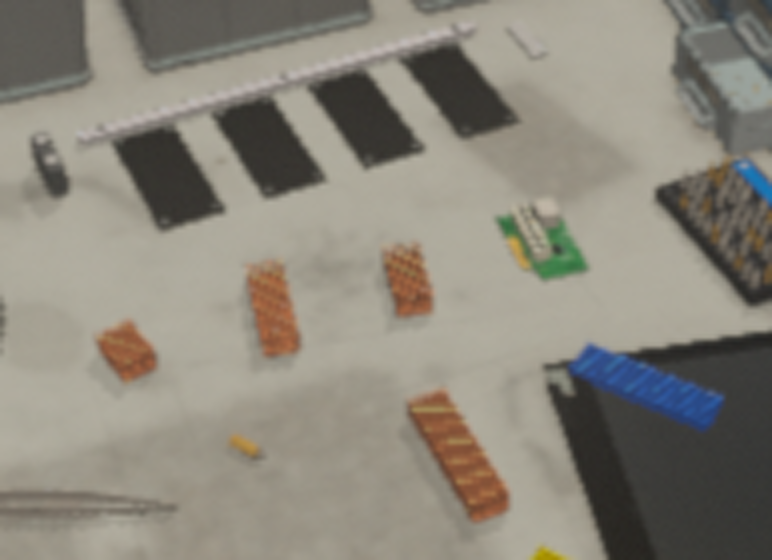

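Top crop: the copper sinks are at crop px (395,555), (395,264), (385,403) and (627,296), with lengths ratioed like 32, 48, 66 and 86. All are copper, and the blue one at (615,105) is excluded. The end stop, with its two screws, is at (88,573), below mat_a.

```bash
cat > m.py <<'E'
from h import *
T=lambda p:np.array(p)/4+[150-.375,118-.375]
S=lambda p:np.array(p)/4+[153-.375,118-.375]
mats=dict(d=[(40,88),(192,73),(197,138),(42,154)],c=[(47,199),(200,183),(206,250),(50,266)],b=[(52,313),(208,295),(214,362),(58,381)],a=[(60,427),(216,408),(224,480),(68,498)])
s={'48':[(358,239),(436,249),(431,288),(352,280)],'66':[(332,377),(443,391),(441,429),(327,416)],'86':[(553,283),(699,271),(702,310),(556,321)],'32':[(364,546),(423,533),(429,569),(374,583)]}
def show(D,z):
    for k,c in D.items():
        P=np.array([onz('top',T(u),z) for u in c]);l=(P[0]+P[3]-P[1]-P[2])/2;w=(P[0]+P[1]-P[2]-P[3])/2
        print(k,P.mean(0).round(4),'len %.4f wid %.4f'%(np.linalg.norm(l),np.linalg.norm(w)),'y-axis yaw from +y %.1f'%np.degrees(np.arctan2(-l[0],l[1])))
E
python3 - <<'E'
from m import *
show(mats,.003);show(s,.016)
for n,a,b in[('mat a',(224,480),(165,228)),('mat a',(216,408),(223,210)),('mat d',(197,138),(465,136)),('mat d',(192,73),(518,120)),('86 top left far',(553,283),(445,393)),('86 top right far',(699,271),(507,488)),('66 far right',(443,391),(298,340)),('stop',(88,566),(42,142))]:
    print(n,tri(T(a),S(b)).round(4))
E
```

```text
d [ 0.6312 -0.1636  0.003 ] len 0.0945 wid 0.0421 y-axis yaw from +y 5.1
c [ 0.5609 -0.1701  0.003 ] len 0.0938 wid 0.0419 y-axis yaw from +y 5.1
b [ 0.4913 -0.1761  0.003 ] len 0.0935 wid 0.0412 y-axis yaw from +y 5.9
a [ 0.4223 -0.1829  0.003 ] len 0.0922 wid 0.0425 y-axis yaw from +y 5.8
48 [ 0.531  -0.3332  0.016 ] len 0.0471 wid 0.0245 y-axis yaw from +y -7.6
66 [ 0.4479 -0.3274  0.016 ] len 0.0664 wid 0.0227 y-axis yaw from +y -7.9
86 [ 0.5091 -0.4716  0.016 ] len 0.0872 wid 0.0233 y-axis yaw from +y 3.6
32 [ 0.3587 -0.3334  0.016 ] len 0.0336 wid 0.0212 y-axis yaw from +y 12.1
mat a [ 0.4062 -0.2312  0.0018]
mat a [ 4.472e-01 -2.255e-01  1.000e-04]
mat d [ 0.6148 -0.2126  0.003 ]
mat d [ 0.6553 -0.2087  0.0029]
86 top left far [ 0.5194 -0.4281  0.008 ]
86 top right far [ 0.5225 -0.514   0.0197]
66 far right [ 0.4542 -0.3609  0.0098]
stop [ 0.3529 -0.159   0.031 ]
```

```bash
cat > g.py <<'E'
# usage: g.py x y z theta : total shift/turn in present tool axes (turn applied after the shift)
import sys;from h import *
from scipy.spatial.transform import Rotation as R
x,y,z,th=map(float,sys.argv[1:]);o=env.get_obs();Q=np.array(o['orientation']);t=np.radians(th)
G=np.array([[np.cos(t),np.sin(t),0],[np.sin(t),-np.cos(t),0],[0,0,-1]])
d=Q.T@(np.array([x,y,z])-o['position'])
print('clock',o['clock'],'tool shift mm',(d*1e3).round(1),'turn',R.from_matrix(Q.T@G).as_rotvec(True).round(2),'q',np.round(o['q']),'f',np.round(o['force'],1))
E
python3 -m pendant '[{"wz":-8.57},{"wz":-8.57},{"wz":-8.57},{"wz":-8.57},{"wz":-8.57},{"wz":-8.57},{"wz":-8.57},{"wz":-8.57},{"wz":-8.57},{"wz":-8.57},{}]' 30; python3 g.py .359 -.333 .12 102
```

```text
clock 0.2 tool shift mm [ 250.9 -104.3   88.3] turn [-3.000e-02 -4.000e-02 -8.568e+01] q [-86.  18.  86.  -0.  76. -13.] f [ 0.2 -0.9 -0.2]schema error: expected keys x, y, z, wx, wy, wz, gripper
```

```bash
python3 -m pendant '[{"wz":-8.57},{"wz":-8.57},{"wz":-8.57},{"wz":-8.57},{"wz":-8.57},{"wz":-8.57},{"wz":-8.57},{"wz":-8.57},{"wz":-8.57},{"wz":-8.57},{"z":0}]' 30; python3 g.py .359 -.333 .12 102
```

```text
clock 0.2 tool shift mm [ 250.9 -104.3   88.3] turn [-3.000e-02 -4.000e-02 -8.568e+01] q [-86.  18.  86.  -0.  76. -13.] f [ 0.2 -0.9 -0.2]schema error: expected keys x, y, z, wx, wy, wz, gripper
```

All keys are apparently required in each row.

```bash
python3 -m pendant '[{"x":0,"y":0,"z":0,"wx":0,"wy":0,"wz":-8.57,"gripper":1},{"x":0,"y":0,"z":0,"wx":0,"wy":0,"wz":-8.57,"gripper":1},{"x":0,"y":0,"z":0,"wx":0,"wy":0,"wz":-8.57,"gripper":1},{"x":0,"y":0,"z":0,"wx":0,"wy":0,"wz":-8.57,"gripper":1},{"x":0,"y":0,"z":0,"wx":0,"wy":0,"wz":-8.57,"gripper":1},{"x":0,"y":0,"z":0,"wx":0,"wy":0,"wz":-8.57,"gripper":1},{"x":0,"y":0,"z":0,"wx":0,"wy":0,"wz":-8.57,"gripper":1},{"x":0,"y":0,"z":0,"wx":0,"wy":0,"wz":-8.57,"gripper":1},{"x":0,"y":0,"z":0,"wx":0,"wy":0,"wz":-8.57,"gripper":1},{"x":0,"y":0,"z":0,"wx":0,"wy":0,"wz":-8.57,"gripper":1}]' 30; python3 g.py .359 -.333 .12 102
```

```text
clock: 1.2
position: [0.1475, -0.5038, 0.2083]
orientation: [[-0.214, 0.977, 0.0], [0.977, 0.214, 0.0], [0.0, 0.0, -1.0]]
force: [-0.3, -0.8, 0.1]
gripper_width: 0.0879
gripper_force: 0.0
clock 1.2 tool shift mm [121.4 243.2  88.4] turn [ 0.01 -0.02  0.37] q [-86.  18.  86.   0.  76. -99.] f [-0.3 -0.8  0.1]
```

```bash
python3 -m pendant '[{"x":0.0152,"y":0.0304,"z":0.011,"wx":0,"wy":0,"wz":0,"gripper":1},{"x":0.0152,"y":0.0304,"z":0.011,"wx":0,"wy":0,"wz":0,"gripper":1},{"x":0.0152,"y":0.0304,"z":0.011,"wx":0,"wy":0,"wz":0,"gripper":1},{"x":0.0152,"y":0.0304,"z":0.011,"wx":0,"wy":0,"wz":0,"gripper":1},{"x":0.0152,"y":0.0304,"z":0.011,"wx":0,"wy":0,"wz":0,"gripper":1},{"x":0.0152,"y":0.0304,"z":0.011,"wx":0,"wy":0,"wz":0,"gripper":1},{"x":0.0152,"y":0.0304,"z":0.011,"wx":0,"wy":0,"wz":0,"gripper":1},{"x":0.0152,"y":0.0304,"z":0.011,"wx":0,"wy":0,"wz":0,"gripper":1},{"x":0,"y":0,"z":0,"wx":0,"wy":0,"wz":0,"gripper":1}]'; python3 g.py .359 -.333 .12 102
cat >> h.py <<'E'
def wonz(o,uv,z):
    p=env.camera_params('wrist');Q=np.array(o['orientation']);M=p['tool_from_camera']
    d=Q@M[:3,:3]@np.linalg.solve(p['camera_matrix'],[*uv,1.]);c=Q@M[:3,3]+o['position'];return c+d*(z-c[2])/d[2]
def look(name):
    import json
    o=env.get_obs();im=env.capture('wrist');cv2.imwrite(f'pics/{name}.png',cv2.resize(im,(768,576),interpolation=cv2.INTER_CUBIC))
    json.dump({k:np.array(o[k]).tolist() for k in('position','orientation')},open(name+'.json','w'))
E
python3 -c "
from h import *
look('w1')"
```

```text
clock: 2.1
position: [0.3616, -0.3315, 0.1192]
orientation: [[-0.212, 0.977, -0.001], [0.977, 0.212, 0.003], [0.003, -0.001, -1.0]]
force: [-0.4, 0.3, 0.4]
gripper_width: 0.0882
gripper_force: 0.0
clock 2.1 tool shift mm [-0.9 -2.9 -0.8] turn [-0.03 -0.16  0.23] q [-56.  19.  99.   0.  63. -68.] f [-0.4  0.3  0.4]
```

View pics/w1.png

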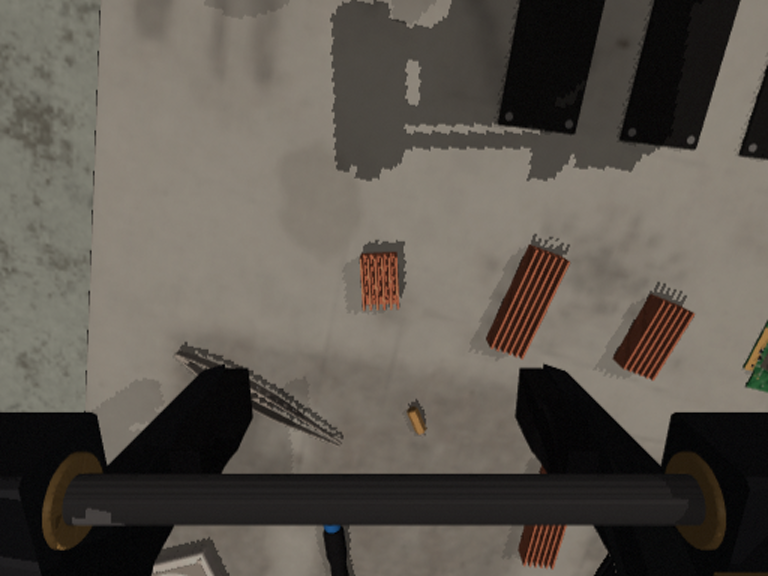

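Wrist view: the 32 mm sink is at (380,281), aligned with the tool axis. The 66 is at (527,300), the 48 at (654,334), and mat_a's right end corners at (500,123) and (575,133). I'll check these against the top-view estimates.

```bash
python3 - <<'E'
from m import *
import json
o=json.load(open('w1.json'))
for n,p,z in[('32',(380,281),.016),('32L',(379,253),.016),('32R',(381,309),.016),('66 L',(549,254),.016),('66 R',(506,351),.016),('48L',(673,302),.016),('48R',(635,371),.016),('a near',(500,123),.003),('a far',(575,133),.003),('b near',(621,138),.003),('b far',(697,148),.003)]: print(n,wonz(o,np.array(p)/1.5,z).round(4))
for k in 'ab': print(k,[onz('top',T(mats[k][i]),.003).round(4) for i in(2,1)])
# height of 32 / mat corner from top + wrist views
def tri2(a,w):
    A=[];y=[];o1,d1=ray('top',T(a));p0=wonz(o,np.array(w)/1.5,0);p1=wonz(o,np.array(w)/1.5,.1)
    for c,d in((o1,d1),(p0,p1-p0)):
        d=d/np.linalg.norm(d);M=np.eye(3)-np.outer(d,d);A.append(M);y.append(M@c)
    return np.linalg.lstsq(np.vstack(A),np.hstack(y),rcond=None)[0].round(4)
print(tri2((397,557),(380,281)),tri2((386,403),(527.5,302)),tri2((394,264),(654,336)),tri2((224,480),(500,123)),tri2((216,408),(575,133)))
E
```

```text
32 [ 0.3592 -0.3315  0.016 ]
32L [ 0.3551 -0.3152  0.016 ]
32R [ 0.3634 -0.3484  0.016 ]
66 L [ 0.4513 -0.295   0.016 ]
66 R [ 0.4444 -0.3588  0.016 ]
48L [ 0.5327 -0.3073  0.016 ]
48R [ 0.5269 -0.3549  0.016 ]
a near [ 0.4063 -0.2312  0.003 ]
a far [ 0.449  -0.2274  0.003 ]
b near [ 0.4753 -0.2245  0.003 ]
b far [ 0.5193 -0.2205  0.003 ]
a [array([ 0.4056, -0.2314,  0.003 ]), array([ 0.4482, -0.2261,  0.003 ])]
b [array([ 0.4757, -0.2246,  0.003 ]), array([ 0.5164, -0.2205,  0.003 ])]
[ 0.3593 -0.3329  0.0108] [ 0.4489 -0.327   0.0119] [ 0.5324 -0.3322  0.0111] [ 0.4055 -0.2317  0.0064] [ 0.4476 -0.2274  0.0075]
```

```bash
python3 -m pendant '[{"x":0,"y":-0.002,"z":0.03,"wx":0,"wy":0,"wz":-1,"gripper":0.5},{"x":0,"y":0,"z":0.035,"wx":0,"wy":0,"wz":0,"gripper":0.2},{"x":0,"y":0,"z":0.03,"wx":0,"wy":0,"wz":0,"gripper":0.2},{"x":0,"y":0,"z":0.015,"wx":0,"wy":0,"wz":0,"gripper":0.2},{"x":0,"y":0,"z":0.005,"wx":0,"wy":0,"wz":0,"gripper":0.2},{"x":0,"y":0,"z":0,"wx":0,"wy":0,"wz":0,"gripper":0.2}]' 25; python3 g.py .3595 -.332 .004 103
```

```text
clock: 2.75
position: [0.3577, -0.3353, 0.0056]
orientation: [[-0.224, 0.974, -0.0], [0.974, 0.224, 0.0], [0.0, -0.0, -1.0]]
force: [0.2, -0.3, 0.8]
gripper_width: 0.0526
gripper_force: 0.0
clock 2.75 tool shift mm [2.8 2.5 1.6] turn [-0.01 -0.01 -0.03] q [-57.  29. 104.  -0.  47. -70.] f [ 0.2 -0.3  0.8]
```

```bash
python3 -m pendant '[{"x":0.003,"y":0.0025,"z":0.0015,"wx":0,"wy":0,"wz":0,"gripper":0.2},{"x":0,"y":0,"z":0,"wx":0,"wy":0,"wz":0,"gripper":-1},{"x":0,"y":0,"z":0,"wx":0,"wy":0,"wz":0,"gripper":-1},{"x":0,"y":0,"z":0,"wx":0,"wy":0,"wz":0,"gripper":-1},{"x":0,"y":0,"z":0,"wx":0,"wy":0,"wz":0,"gripper":-1},{"x":0,"y":0,"z":0,"wx":0,"wy":0,"wz":0,"gripper":-1},{"x":0,"y":0,"z":-0.02,"wx":0,"wy":0,"wz":0,"gripper":-1},{"x":0,"y":0,"z":-0.03,"wx":0,"wy":0,"wz":0,"gripper":-1},{"x":0,"y":0,"z":0,"wx":0,"wy":0,"wz":0,"gripper":-1}]' 25; python3 g.py .4227 -.182 .054 95.3
```

```text
clock: 3.65
position: [0.3609, -0.3328, 0.057]
orientation: [[-0.225, 0.974, 0.003], [0.974, 0.225, -0.005], [-0.005, 0.002, -1.0]]
force: [0.2, 0.3, -0.5]
gripper_width: 0.0004
gripper_force: 0.0
clock 3.65 tool shift mm [133.   94.2   2.4] turn [0.14 0.3  7.73] q [-56.  24. 102.   0.  53. -69.] f [ 0.2  0.3 -0.5]
```

The fingers shut on nothing, so I'll look.

```bash
python3 -m pendant '[{"x":0,"y":0,"z":-0.03,"wx":0,"wy":0,"wz":0,"gripper":1},{"x":0,"y":0,"z":-0.03,"wx":0,"wy":0,"wz":0,"gripper":1},{"x":0,"y":0,"z":0,"wx":0,"wy":0,"wz":0,"gripper":1},{"x":0,"y":0,"z":0,"wx":0,"wy":0,"wz":0,"gripper":1}]' >/dev/null; python3 g.py .3595 -.332 .117 103; python3 -c "
from h import *
look('w2')"
```

```text
clock 4.05 tool shift mm [-0.9 -0.4 -3.6] turn [-0.   -0.01  0.02] q [-56.  19.  99.   0.  61. -69.] f [ 0.1 -0.1 -1. ]
```

View pics/w2.png

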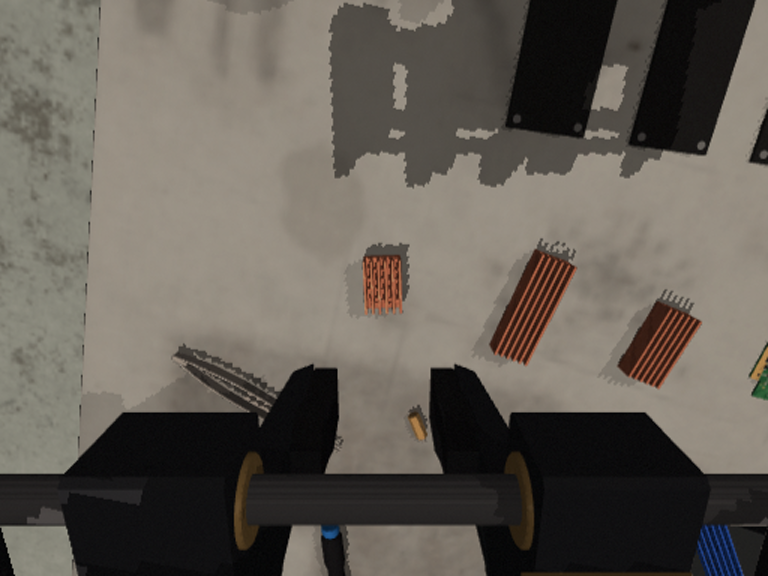

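The sink sits directly under the TCP, unmoved. I'll go down again with the fingers open and check in the side view before closing.

```bash
python3 -m pendant '[{"x":-0.001,"y":0,"z":0.03,"wx":0,"wy":0,"wz":0,"gripper":0.2},{"x":0,"y":0,"z":0.035,"wx":0,"wy":0,"wz":0,"gripper":0.2},{"x":0,"y":0,"z":0.03,"wx":0,"wy":0,"wz":0,"gripper":0.2},{"x":0,"y":0,"z":0.013,"wx":0,"wy":0,"wz":0,"gripper":0.2},{"x":0,"y":0,"z":0,"wx":0,"wy":0,"wz":0,"gripper":0.2},{"x":0,"y":0,"z":0,"wx":0,"wy":0,"wz":0,"gripper":0.2}]' 25; python3 g.py .3595 -.332 .004 103;python3 - <<'E'
from h import *
a=env.capture('side')[150:260,120:280];b=env.capture('wrist')[150:384,60:452]
a=cv2.resize(a,(640,440),interpolation=cv2.INTER_CUBIC)
b=cv2.resize(b,None,fx=1.5,fy=1.5)
cv2.imwrite('pics/s3.png',a);cv2.imwrite('pics/w3.png',b);print(proj('side',np.array([.3595,-.332,.004])),env.get_obs()['gripper_width'])
E
```

```text
clock: 4.7
position: [0.3599, -0.3319, 0.0056]
orientation: [[-0.225, 0.974, -0.001], [0.974, 0.225, 0.001], [0.001, -0.0, -1.0]]
force: [-0.5, 0.1, -0.1]
gripper_width: 0.0531
gripper_force: 0.0
clock 4.7 tool shift mm [ 0.  -0.4  1.6] turn [-0.02 -0.06  0.02] q [-56.  29. 104.   0.  47. -69.] f [-0.5  0.1 -0.1]
[185.01182979 205.9253694 ] 0.05288576145636095
```

View pics/s3.png

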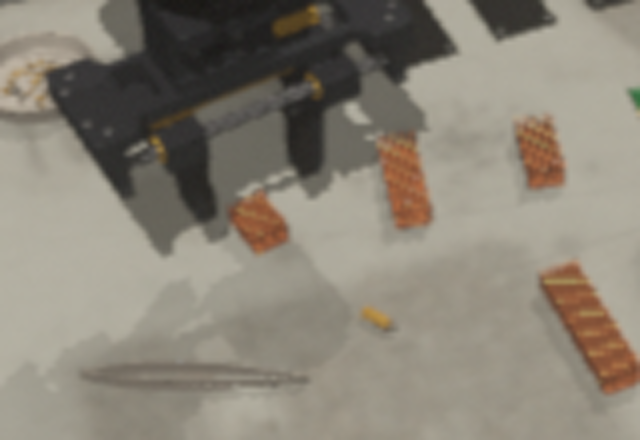

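View pics/w3.png

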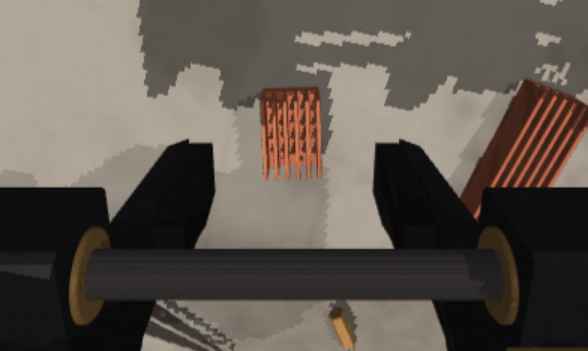

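The side view shows the fingertips at crop (207,215) and (305,175), midpoint (256,195), where the TCP should be at (260,224). The wrist view agrees: the tips really stand about 20 mm above the reported TCP. I'll lower carefully and watch the force.

```bash
python3 -m pendant '[{"x":0,"y":0,"z":0.004,"wx":0,"wy":0,"wz":0,"gripper":0.2},{"x":0,"y":0,"z":0.002,"wx":0,"wy":0,"wz":0,"gripper":0.2},{"x":0,"y":0,"z":0,"wx":0,"wy":0,"wz":0,"gripper":0.2}]' 25 | egrep 'pos|force'; python3 -m pendant '[{"x":0,"y":0,"z":0.003,"wx":0,"wy":0,"wz":0,"gripper":0.2},{"x":0,"y":0,"z":0.003,"wx":0,"wy":0,"wz":0,"gripper":0.2},{"x":0,"y":0,"z":0,"wx":0,"wy":0,"wz":0,"gripper":0.2}]' 25 | egrep 'pos|force'; python3 - <<'E'
from h import *
b=env.capture('wrist')[150:384,60:452]
cv2.imwrite('pics/w4.png',cv2.resize(b,None,fx=1.5,fy=1.5))
E
```

```text
position: [0.36, -0.3321, -0.0001]
force: [0.3, 0.1, 0.7]
gripper_force: 0.0
position: [0.3599, -0.332, -0.0064]
force: [-0.3, -0.3, 0.5]
gripper_force: 0.0
```

View pics/w4.png

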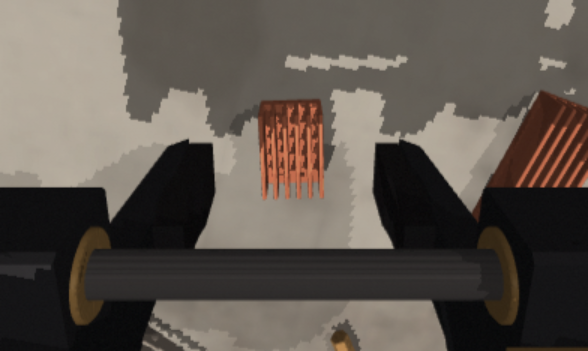

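The TCP reads -6 mm without contact, so the offset is real. Going on down.

```bash
python3 -m pendant '[{"x":0,"y":0,"z":0.003,"wx":0,"wy":0,"wz":0,"gripper":0.2},{"x":0,"y":0,"z":0.003,"wx":0,"wy":0,"wz":0,"gripper":0.2},{"x":0,"y":0,"z":0,"wx":0,"wy":0,"wz":0,"gripper":0.2}]' 25 | egrep 'pos|force'; python3 -m pendant '[{"x":0,"y":0,"z":0.002,"wx":0,"wy":0,"wz":0,"gripper":-1},{"x":0,"y":0,"z":0,"wx":0,"wy":0,"wz":0,"gripper":-1},{"x":0,"y":0,"z":0,"wx":0,"wy":0,"wz":0,"gripper":-1},{"x":0,"y":0,"z":0,"wx":0,"wy":0,"wz":0,"gripper":-1},{"x":0,"y":0,"z":0,"wx":0,"wy":0,"wz":0,"gripper":-1}]' 25; python3 - <<'E'
from h import *
b=env.capture('wrist')[150:384,60:452]
cv2.imwrite('pics/w5.png',cv2.resize(b,None,fx=1.5,fy=1.5))
E
```

```text
position: [0.3599, -0.332, -0.0124]
force: [0.4, 0.3, 0.4]
gripper_force: 0.0
clock: 6.25
position: [0.3601, -0.3324, -0.0138]
orientation: [[-0.225, 0.974, 0.0], [0.974, 0.225, -0.0], [-0.0, -0.0, -1.0]]
force: [0.1, 0.7, 1.2]
gripper_width: 0.0152
gripper_force: 0.5
```

View pics/w5.png

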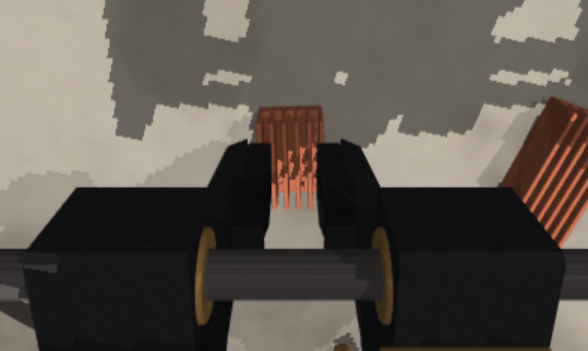

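The fingers are closing over the top of the sink (width 15 mm, little force), so the tips are about 30 mm behind the reported TCP. I'll reopen and lower further, watching the force.

```bash
python3 -m pendant '[{"x":0,"y":0,"z":-0.004,"wx":0,"wy":0,"wz":0,"gripper":0.2},{"x":0,"y":0,"z":0,"wx":0,"wy":0,"wz":0,"gripper":0.2},{"x":0,"y":0,"z":0,"wx":0,"wy":0,"wz":0,"gripper":0.2},{"x":0,"y":0,"z":0,"wx":0,"wy":0,"wz":0,"gripper":0.2},{"x":0,"y":0,"z":0.006,"wx":0,"wy":0,"wz":0,"gripper":0.2},{"x":0,"y":0,"z":0.003,"wx":0,"wy":0,"wz":0,"gripper":0.2},{"x":0,"y":0,"z":0,"wx":0,"wy":0,"wz":0,"gripper":0.2}]' 25 | egrep 'pos|force|wid'; python3 -m pendant '[{"x":0,"y":0,"z":0.002,"wx":0,"wy":0,"wz":0,"gripper":0.2},{"x":0,"y":0,"z":0.001,"wx":0,"wy":0,"wz":0,"gripper":0.2},{"x":0,"y":0,"z":0,"wx":0,"wy":0,"wz":0,"gripper":0.2}]' 25 | egrep 'pos|force|wid'
```

```text
position: [0.3598, -0.3318, -0.0196]
force: [-0.4, -0.7, 0.4]
gripper_width: 0.0531
gripper_force: 0.0
position: [0.36, -0.3321, -0.0221]
force: [0.5, 0.6, 0.1]
gripper_width: 0.0527
gripper_force: 0.0
```

```bash
python3 -m pendant '[{"x":0,"y":0,"z":0.001,"wx":0,"wy":0,"wz":0,"gripper":0.2},{"x":0,"y":0,"z":0.001,"wx":0,"wy":0,"wz":0,"gripper":0.2},{"x":0,"y":0,"z":0,"wx":0,"wy":0,"wz":0,"gripper":0.2}]' 25 | egrep 'pos|force|wid'; python3 -m pendant '[{"x":0,"y":0,"z":0,"wx":0,"wy":0,"wz":0,"gripper":-1},{"x":0,"y":0,"z":0,"wx":0,"wy":0,"wz":0,"gripper":-1},{"x":0,"y":0,"z":0,"wx":0,"wy":0,"wz":0,"gripper":-1},{"x":0,"y":0,"z":0,"wx":0,"wy":0,"wz":0,"gripper":-1},{"x":0,"y":0,"z":0,"wx":0,"wy":0,"wz":0,"gripper":-1}]' 25;
```

```text
position: [0.36, -0.3321, -0.0241]
force: [0.1, -0.4, 0.1]
gripper_width: 0.0526
gripper_force: 0.0
clock: 8.1
position: [0.3601, -0.3322, -0.0239]
orientation: [[-0.225, 0.974, 0.0], [0.974, 0.225, -0.0], [-0.0, 0.0, -1.0]]
force: [0.3, 0.2, 0.6]
gripper_width: 0.0217
gripper_force: 25.0
```

Gripped at 21.7 mm with 25 N. Lift and carry to mat_a.

```bash
python3 -m pendant '[{"x":0,"y":0,"z":-0.02,"wx":0,"wy":0,"wz":0,"gripper":-1},{"x":0,"y":0,"z":-0.03,"wx":0,"wy":0,"wz":0,"gripper":-1},{"x":0.0266,"y":0.0188,"z":0,"wx":0,"wy":0,"wz":0,"gripper":-1},{"x":0.0266,"y":0.0188,"z":0,"wx":0,"wy":0,"wz":0,"gripper":-1},{"x":0.0266,"y":0.0188,"z":0,"wx":0,"wy":0,"wz":0,"gripper":-1},{"x":0.0266,"y":0.0188,"z":0,"wx":0,"wy":0,"wz":0,"gripper":-1},{"x":0.0266,"y":0.0188,"z":0,"wx":0,"wy":0,"wz":0,"gripper":-1},{"x":0,"y":0,"z":0,"wx":0,"wy":0,"wz":7.7,"gripper":-1},{"x":0,"y":0,"z":0,"wx":0,"wy":0,"wz":0,"gripper":-1}]' 25;python3 g.py .4227 -.182 -.02 95.3; python3 -c "
from h import *
look('w6')"
```

```text
clock: 9.0
position: [0.4219, -0.1808, 0.026]
orientation: [[-0.093, 0.996, -0.0], [0.996, 0.093, 0.0], [0.0, -0.0, -1.0]]
force: [0.0, -0.2, -0.3]
gripper_width: 0.0217
gripper_force: 25.0
clock 9.0 tool shift mm [-1.3  0.7 46. ] turn [-0.   -0.    0.03] q [-38.  24. 109.  -0.  47. -43.] f [ 0.  -0.2 -0.3]
```

View pics/w6.png

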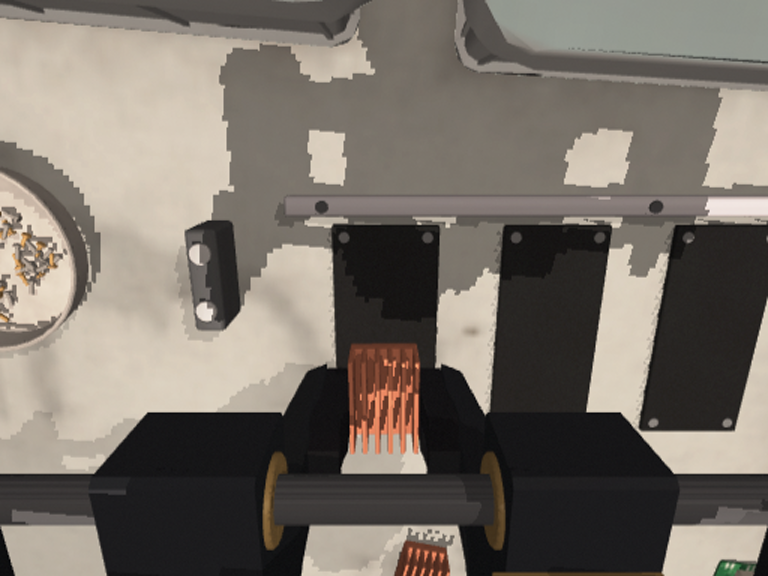

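The sink hangs square in the fingers over mat_a, whose left corners are at (332,226) and (439,226). Checking lengthwise offset and mat centres.

```bash
python3 - <<'E'
from h import *
import json
o=json.load(open('w6.json'));Y=np.array([-.0924,.9957,0])
W=lambda p,z:wonz(o,np.array(p)/1.5,z)
print('sink left end top, z .066/.06',W((384,346),.066).round(4),W((384,346),.06).round(4),'->centre',(W((384,346),.066)-.016*Y).round(4))
for n,a,b in(('a',(332,226),(439,226)),('b',(505,226),(611,228)),('c',(678,227),None)):
    l=W(a,.003); r=W(b,.003) if b else None
    print(n,l.round(4),r, ((l+r)/2-.048*Y).round(4) if b else '')
E
```

```text
sink left end top, z .066/.06 [ 0.4198 -0.1606  0.066 ] [ 0.4201 -0.1631  0.06  ] ->centre [ 0.4213 -0.1765  0.066 ]
a [ 0.3966 -0.137   0.003 ] [ 0.43977621 -0.13299513  0.003     ] [ 0.4226 -0.1828  0.003 ]
b [ 0.4664 -0.1305  0.003 ] [ 0.50942016 -0.12737746  0.003     ] [ 0.4924 -0.1767  0.003 ]
c [ 0.5364 -0.1245  0.003 ] None
```

```bash
python3 -m pendant '[{"x":-0.0007,"y":0.0007,"z":0.02,"wx":0,"wy":0,"wz":0,"gripper":-1},{"x":0,"y":0,"z":0.018,"wx":0,"wy":0,"wz":0,"gripper":-1},{"x":0,"y":0,"z":0.006,"wx":0,"wy":0,"wz":0,"gripper":-1},{"x":0,"y":0,"z":0.002,"wx":0,"wy":0,"wz":0,"gripper":-1},{"x":0,"y":0,"z":0,"wx":0,"wy":0,"wz":0,"gripper":-1}]' 25;python3 -m pendant '[{"x":0,"y":0,"z":0.0005,"wx":0,"wy":0,"wz":0,"gripper":-0.1},{"x":0,"y":0,"z":0,"wx":0,"wy":0,"wz":0,"gripper":-0.1},{"x":0,"y":0,"z":0,"wx":0,"wy":0,"wz":0,"gripper":-0.1},{"x":0,"y":0,"z":-0.02,"wx":0,"wy":0,"wz":0,"gripper":0.2},{"x":0,"y":0,"z":-0.03,"wx":0,"wy":0,"wz":0,"gripper":0.2},{"x":0,"y":0,"z":0,"wx":0,"wy":0,"wz":0,"gripper":0.2}]' | egrep 'pos|wid|clo|for'; python3 g.py .448 -.327 .026 83.5
```

```text
clock: 9.55
position: [0.4225, -0.1825, -0.0197]
orientation: [[-0.093, 0.996, 0.0], [0.996, 0.093, -0.0], [-0.0, 0.0, -1.0]]
force: [0.6, -0.3, -0.2]
gripper_width: 0.0219
gripper_force: 25.0
clock: 10.15
position: [0.4241, -0.1832, 0.0324]
force: [0.5, -0.0, -0.4]
gripper_width: 0.0528
gripper_force: 0.0
clock 10.15 tool shift mm [-145.4   10.4    7.1] turn [ 0.27  0.21 11.84] q [-38.  23. 108.   0.  48. -43.] f [ 0.5 -0.  -0.4]
```

```bash
python3 -m pendant '[{"x":-0.0242,"y":0.0017,"z":0,"wx":0,"wy":0,"wz":0,"gripper":0.2},{"x":-0.0242,"y":0.0017,"z":0,"wx":0,"wy":0,"wz":0,"gripper":0.2},{"x":-0.0242,"y":0.0017,"z":0,"wx":0,"wy":0,"wz":0,"gripper":0.2},{"x":-0.0242,"y":0.0017,"z":0,"wx":0,"wy":0,"wz":0,"gripper":0.2},{"x":-0.0242,"y":0.0017,"z":0,"wx":0,"wy":0,"wz":0,"gripper":0.2},{"x":-0.0242,"y":0.0017,"z":0,"wx":0,"wy":0,"wz":0,"gripper":0.2},{"x":0,"y":0,"z":0.003,"wx":0,"wy":0,"wz":5.9,"gripper":0.2},{"x":0,"y":0,"z":0.003,"wx":0,"wy":0,"wz":5.9,"gripper":0.2},{"x":0,"y":0,"z":0,"wx":0,"wy":0,"wz":0,"gripper":0.2},{"x":0,"y":0,"z":0,"wx":0,"wy":0,"wz":0,"gripper":0.2}]' |grep clo; python3 g.py .448 -.327 -.024 83.5
python3 - <<'E'
from h import *
im=env.capture('top')
cv2.imwrite('pics/t7.png',cv2.resize(im[118:268,150:340],None,fx=4,fy=4,interpolation=cv2.INTER_CUBIC))
look('w7')
E
```

```text
clock: 11.15
clock 11.15 tool shift mm [-1.3  2.2 47.2] turn [-0.02 -0.02  0.18] q [-48.  33.  93.  -0.  54. -42.] f [-0.2  0.1  0. ]
```

View pics/t7.png

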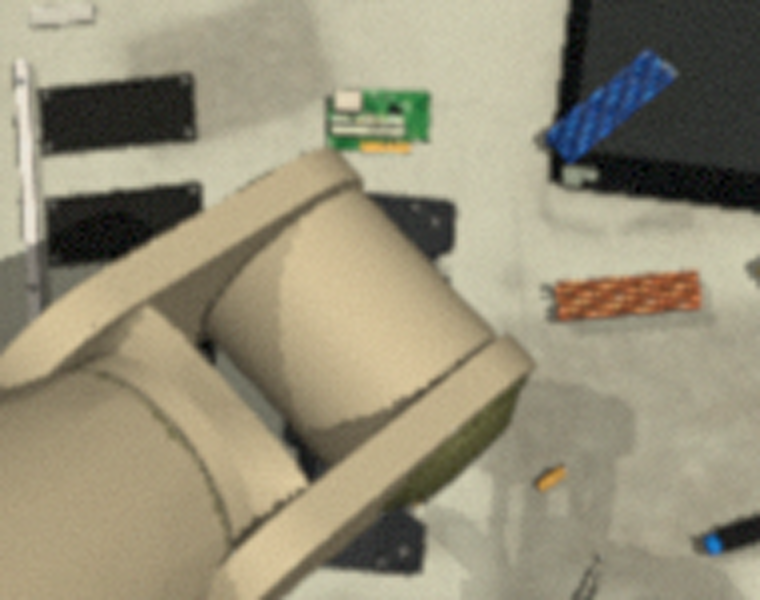

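The arm hides the mats in the top view, so I'll check the placing later. Now the 66 mm sink.

```bash
python3 -m pendant '[{"x":-0.0013,"y":0.0022,"z":0.02,"wx":0,"wy":0,"wz":0,"gripper":0.2},{"x":0,"y":0,"z":0.02,"wx":0,"wy":0,"wz":0,"gripper":0.2},{"x":0,"y":0,"z":0.006,"wx":0,"wy":0,"wz":0,"gripper":0.2},{"x":0,"y":0,"z":0.002,"wx":0,"wy":0,"wz":0,"gripper":0.2},{"x":0,"y":0,"z":0,"wx":0,"wy":0,"wz":0,"gripper":-1},{"x":0,"y":0,"z":0,"wx":0,"wy":0,"wz":0,"gripper":-1},{"x":0,"y":0,"z":0,"wx":0,"wy":0,"wz":0,"gripper":-1},{"x":0,"y":0,"z":0,"wx":0,"wy":0,"wz":0,"gripper":-1},{"x":0,"y":0,"z":0,"wx":0,"wy":0,"wz":0,"gripper":-1}]' 35;python3 g.py .562 -.1695 .026 95.3
```

```text
clock: 12.15
position: [0.4483, -0.3274, -0.024]
orientation: [[0.113, 0.994, 0.001], [0.994, -0.113, -0.001], [-0.001, 0.001, -1.0]]
force: [-1.4, 1.1, 2.8]
gripper_width: 0.0213
gripper_force: 35.0
clock 12.15 tool shift mm [169.7  95.1 -50. ] turn [  0.04   0.03 -11.78] q [-48.  38.  93.   0.  48. -42.] f [-1.4  1.1  2.8]
```

```bash
python3 -m pendant '[{"x":0,"y":0,"z":-0.02,"wx":0,"wy":0,"wz":0,"gripper":-1},{"x":0,"y":0,"z":-0.03,"wx":0,"wy":0,"wz":0,"gripper":-1},{"x":0.0242,"y":0.0136,"z":0,"wx":0,"wy":0,"wz":0,"gripper":-1},{"x":0.0242,"y":0.0136,"z":0,"wx":0,"wy":0,"wz":0,"gripper":-1},{"x":0.0242,"y":0.0136,"z":0,"wx":0,"wy":0,"wz":0,"gripper":-1},{"x":0.0242,"y":0.0136,"z":0,"wx":0,"wy":0,"wz":0,"gripper":-1},{"x":0.0242,"y":0.0136,"z":0,"wx":0,"wy":0,"wz":0,"gripper":-1},{"x":0.0242,"y":0.0136,"z":0,"wx":0,"wy":0,"wz":0,"gripper":-1},{"x":0.0242,"y":0.0136,"z":0,"wx":0,"wy":0,"wz":0,"gripper":-1},{"x":0,"y":0,"z":0,"wx":0,"wy":0,"wz":-5.9,"gripper":-1},{"x":0,"y":0,"z":0,"wx":0,"wy":0,"wz":-5.9,"gripper":-1},{"x":0,"y":0,"z":0,"wx":0,"wy":0,"wz":0,"gripper":-1}]';python3 g.py .562 -.1695 -.02 95.3
```

```text
clock: 13.35
position: [0.5617, -0.1694, 0.0253]
orientation: [[-0.094, 0.996, -0.0], [0.996, 0.094, 0.0], [0.0, -0.0, -1.0]]
force: [-0.1, 0.0, -1.3]
gripper_width: 0.0218
gripper_force: 35.0
clock 13.35 tool shift mm [-0.1  0.3 45.3] turn [-0.02 -0.01  0.09] q [-28.  37.  86.  -0.  57. -34.] f [-0.1  0.  -1.3]
```

```bash
python3 -m pendant '[{"x":0,"y":0,"z":0.02,"wx":0,"wy":0,"wz":0,"gripper":-1},{"x":0,"y":0,"z":0.018,"wx":0,"wy":0,"wz":0,"gripper":-1},{"x":0,"y":0,"z":0.006,"wx":0,"wy":0,"wz":0,"gripper":-1},{"x":0,"y":0,"z":0.002,"wx":0,"wy":0,"wz":0,"gripper":-1},{"x":0,"y":0,"z":0,"wx":0,"wy":0,"wz":0,"gripper":-1},{"x":0,"y":0,"z":0,"wx":0,"wy":0,"wz":0,"gripper":-0.1},{"x":0,"y":0,"z":0,"wx":0,"wy":0,"wz":0,"gripper":-0.1},{"x":0,"y":0,"z":0,"wx":0,"wy":0,"wz":0,"gripper":-0.1},{"x":0,"y":0,"z":-0.02,"wx":0,"wy":0,"wz":0,"gripper":0.2},{"x":0,"y":0,"z":-0.03,"wx":0,"wy":0,"wz":0,"gripper":0.2},{"x":0,"y":0,"z":0,"wx":0,"wy":0,"wz":0,"gripper":0.2}]';python3 g.py .530 -.332 .026 83
```

```text
clock: 14.45
position: [0.5638, -0.1706, 0.0333]
orientation: [[-0.093, 0.996, 0.006], [0.996, 0.093, -0.003], [-0.004, 0.006, -1.0]]
force: [-0.6, 1.1, 1.1]
gripper_width: 0.0525
gripper_force: 0.0
clock 14.45 tool shift mm [-157.5  -48.7    7.6] turn [ 0.35  0.18 12.31] q [-28.  36.  86.   0.  58. -34.] f [-0.6  1.1  1.1]
```

```bash
python3 -m pendant '[{"x":-0.0227,"y":-0.0067,"z":0,"wx":0,"wy":0,"wz":0,"gripper":0.2},{"x":-0.0227,"y":-0.0067,"z":0,"wx":0,"wy":0,"wz":0,"gripper":0.2},{"x":-0.0227,"y":-0.0067,"z":0,"wx":0,"wy":0,"wz":0,"gripper":0.2},{"x":-0.0227,"y":-0.0067,"z":0,"wx":0,"wy":0,"wz":0,"gripper":0.2},{"x":-0.0227,"y":-0.0067,"z":0,"wx":0,"wy":0,"wz":0,"gripper":0.2},{"x":-0.0227,"y":-0.0067,"z":0,"wx":0,"wy":0,"wz":0,"gripper":0.2},{"x":-0.0227,"y":-0.0067,"z":0,"wx":0,"wy":0,"wz":0,"gripper":0.2},{"x":0,"y":0,"z":0.002,"wx":0,"wy":0,"wz":6.15,"gripper":0.2},{"x":0,"y":0,"z":0.002,"wx":0,"wy":0,"wz":6.15,"gripper":0.2},{"x":0,"y":0,"z":0,"wx":0,"wy":0,"wz":0,"gripper":0.2},{"x":0,"y":0,"z":0,"wx":0,"wy":0,"wz":0,"gripper":0.2}]' |grep clo; python3 g.py .5307 -.332 -.0245 83
python3 - <<'E'
from h import *
o=env.get_obs();im=env.capture('wrist');np.save('w8.npy',im)
for c in copper(im): print(np.round(cv2.minAreaRect(c),1) if 0 else [np.round(v,1).tolist() for v in cv2.minAreaRect(c)],cv2.contourArea(c))
E
```

```text
clock: 15.55
clock 15.55 tool shift mm [ 0.1  0.9 49.7] turn [-0.02 -0.02  0.18] q [-43.  41.  79.   0.  61. -36.] f [-0.5  0.6 -0.7]
[[244.4, 367.2], [35.4, 33.9], 83.7] 956.0
[[262.0, 225.4], [37.1, 79.6], 2.6] 2727.0
[[24.0, 9.5], [19.0, 48.0], 90.0] 701.5
```

```bash
python3 -m pendant '[{"x":0,"y":0.002,"z":0.02,"wx":0,"wy":0,"wz":0,"gripper":0.2},{"x":0,"y":0,"z":0.02,"wx":0,"wy":0,"wz":0,"gripper":0.2},{"x":0,"y":0,"z":0.007,"wx":0,"wy":0,"wz":0,"gripper":0.2},{"x":0,"y":0,"z":0.0025,"wx":0,"wy":0,"wz":0,"gripper":0.2},{"x":0,"y":0,"z":0,"wx":0,"wy":0,"wz":0,"gripper":-1},{"x":0,"y":0,"z":0,"wx":0,"wy":0,"wz":0,"gripper":-1},{"x":0,"y":0,"z":0,"wx":0,"wy":0,"wz":0,"gripper":-1},{"x":0,"y":0,"z":0,"wx":0,"wy":0,"wz":0,"gripper":-1},{"x":0,"y":0,"z":0,"wx":0,"wy":0,"wz":0,"gripper":-1}]' 30;python3 g.py .4923 -.1758 .026 95.3
```

```text
clock: 16.5
position: [0.5321, -0.3326, -0.0234]
orientation: [[0.121, 0.993, 0.001], [0.993, -0.121, -0.001], [-0.0, 0.001, -1.0]]
force: [-0.0, -0.2, 2.3]
gripper_width: 0.0219
gripper_force: 29.9
clock 16.5 tool shift mm [150.8 -58.5 -49.6] turn [  0.04   0.03 -12.28] q [-43.  45.  79.   0.  56. -36.] f [-0.  -0.2  2.3]
```

```bash
python3 -m pendant '[{"x":0,"y":0,"z":-0.02,"wx":0,"wy":0,"wz":0,"gripper":-1},{"x":0,"y":0,"z":-0.03,"wx":0,"wy":0,"wz":0,"gripper":-1},{"x":0.0251,"y":-0.0098,"z":0,"wx":0,"wy":0,"wz":0,"gripper":-1},{"x":0.0251,"y":-0.0098,"z":0,"wx":0,"wy":0,"wz":0,"gripper":-1},{"x":0.0251,"y":-0.0098,"z":0,"wx":0,"wy":0,"wz":0,"gripper":-1},{"x":0.0251,"y":-0.0098,"z":0,"wx":0,"wy":0,"wz":0,"gripper":-1},{"x":0.0251,"y":-0.0098,"z":0,"wx":0,"wy":0,"wz":0,"gripper":-1},{"x":0.0251,"y":-0.0098,"z":0,"wx":0,"wy":0,"wz":0,"gripper":-1},{"x":0,"y":0,"z":0,"wx":0,"wy":0,"wz":-6.1,"gripper":-1},{"x":0,"y":0,"z":0,"wx":0,"wy":0,"wz":-6.1,"gripper":-1},{"x":0,"y":0,"z":0,"wx":0,"wy":0,"wz":0,"gripper":-1},{"x":0,"y":0,"z":0,"wx":0,"wy":0,"wz":0,"gripper":-1}]';python3 g.py .4923 -.1758 -.02 95.3
python3 -c "
from h import *
look('w9')"
```

```text
clock: 17.7
position: [0.4918, -0.1759, 0.026]
orientation: [[-0.088, 0.996, 0.0], [0.996, 0.088, 0.0], [0.0, 0.0, -1.0]]
force: [0.7, -0.3, -0.7]
gripper_width: 0.0216
gripper_force: 29.9
clock 17.7 tool shift mm [ 0.1  0.5 46. ] turn [ 0.   -0.   -0.25] q [-33.  30.  98.   0.  52. -38.] f [ 0.7 -0.3 -0.7]
```

View pics/w9.png

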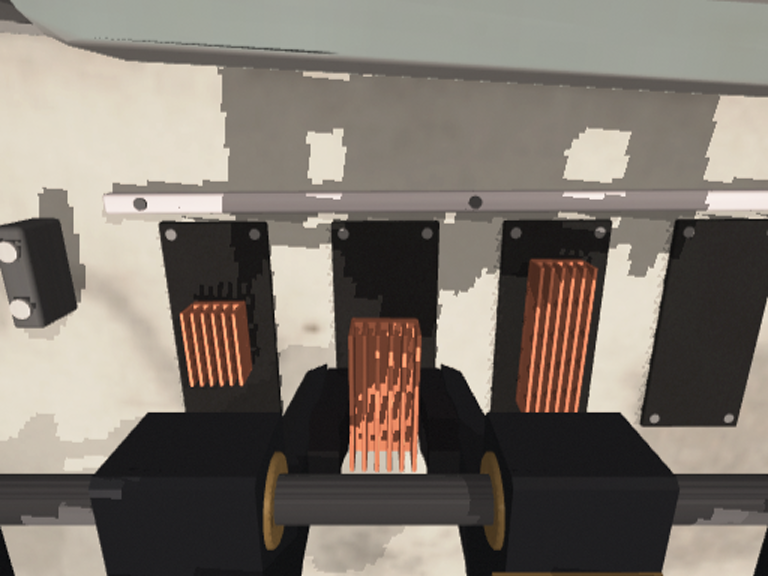

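Sinks 32 and 66 lie square on mats a and c. Mat left ends are at v≈222, and the sinks' left base edges at (217,303) and (563,262), with the held 48 at (384,320). Checking lengthwise centring.

```bash
python3 - <<'E'
from h import *
import json
o=json.load(open('w9.json'));Y=np.array([-.0924,.9957,0]);X=np.array([.9957,.0924,0])
W=lambda p,z:wonz(o,np.array(p)/1.5,z)
for n,m,s,L,z in(('a32',(214,222),(217,303),.032,.003),('c66',(557,220),(563,262),.066,.003),('b48 held',(386,221),(384,320),.048,.05)):
    M=W(m,.003)-.048*Y;S=W(s,z)-L/2*Y;print(n,M.round(4),S.round(4),'err row %.1f len %.1f mm'%(1e3*X@(S-M),1e3*Y@(S-M)))
E
```

```text
a32 [ 0.4235 -0.1823  0.003 ] [ 0.4212 -0.185   0.003 ] err row -2.5 len -2.5 mm
c66 [ 0.5615 -0.1694  0.003 ] [ 0.566  -0.1714  0.003 ] err row 4.3 len -2.4 mm
b48 held [ 0.4927 -0.1758  0.003 ] [ 0.4918 -0.1772  0.05  ] err row -1.0 len -1.2 mm
```

```bash
python3 -m pendant '[{"x":0.001,"y":0.0005,"z":0.02,"wx":0,"wy":0,"wz":0,"gripper":-1},{"x":0,"y":0,"z":0.018,"wx":0,"wy":0,"wz":0,"gripper":-1},{"x":0,"y":0,"z":0.006,"wx":0,"wy":0,"wz":0,"gripper":-1},{"x":0,"y":0,"z":0.002,"wx":0,"wy":0,"wz":0,"gripper":-1},{"x":0,"y":0,"z":0,"wx":0,"wy":0,"wz":0,"gripper":-1},{"x":0,"y":0,"z":0,"wx":0,"wy":0,"wz":0,"gripper":-0.15},{"x":0,"y":0,"z":0,"wx":0,"wy":0,"wz":0,"gripper":-0.15},{"x":0,"y":0,"z":0,"wx":0,"wy":0,"wz":0,"gripper":-0.15},{"x":0,"y":0,"z":-0.02,"wx":0,"wy":0,"wz":0,"gripper":-0.15},{"x":0,"y":0,"z":-0.03,"wx":0,"wy":0,"wz":0,"gripper":0.2},{"x":0,"y":0,"z":0,"wx":0,"wy":0,"wz":0,"gripper":0.2},{"x":0,"y":0,"z":0,"wx":0,"wy":0,"wz":0,"gripper":0.2}]';python3 g.py .509 -.472 .026 94
```

```text
clock: 18.95
position: [0.4923, -0.1749, 0.0303]
orientation: [[-0.091, 0.996, 0.001], [0.996, 0.091, -0.001], [-0.001, 0.001, -1.0]]
force: [0.1, -0.9, 0.1]
gripper_width: 0.0528
gripper_force: 0.0
clock 18.95 tool shift mm [-297.4  -10.4    4.4] turn [0.05 0.04 1.22] q [-32.  30.  98.  -0.  52. -38.] f [ 0.1 -0.9  0.1]
```

```bash
python3 -m pendant '[{"x":-0.0297,"y":-0.001,"z":0,"wx":0,"wy":0,"wz":1.2,"gripper":0.2},{"x":-0.0297,"y":-0.0005,"z":0,"wx":0,"wy":0,"wz":0,"gripper":0.2},{"x":-0.0297,"y":-0.0005,"z":0,"wx":0,"wy":0,"wz":0,"gripper":0.2},{"x":-0.0297,"y":-0.0005,"z":0,"wx":0,"wy":0,"wz":0,"gripper":0.2},{"x":-0.0297,"y":-0.0005,"z":0,"wx":0,"wy":0,"wz":0,"gripper":0.2},{"x":-0.0297,"y":-0.0005,"z":0,"wx":0,"wy":0,"wz":0,"gripper":0.2},{"x":-0.0297,"y":-0.0005,"z":0,"wx":0,"wy":0,"wz":0,"gripper":0.2},{"x":-0.0297,"y":-0.0005,"z":0,"wx":0,"wy":0,"wz":0,"gripper":0.2},{"x":-0.0297,"y":-0.0005,"z":0,"wx":0,"wy":0,"wz":0,"gripper":0.2},{"x":-0.0297,"y":-0.0005,"z":0,"wx":0,"wy":0,"wz":0,"gripper":0.2},{"x":0,"y":0,"z":0,"wx":0,"wy":0,"wz":0,"gripper":0.2},{"x":0,"y":0,"z":0,"wx":0,"wy":0,"wz":0,"gripper":0.2}]' |grep clo; python3 g.py .5095 -.472 -.0245 94
python3 - <<'E'
from h import *
im=env.capture('wrist')
for c in copper(im): print([np.round(v,1).tolist() for v in cv2.minAreaRect(c)],cv2.contourArea(c))
E
```

```text
clock: 20.15
clock 20.15 tool shift mm [-1.3  1.9 52.8] turn [-0.07 -0.13 -0.02] q [-53.  49.  63.   0.  68. -57.] f [-1.  -0.  -0.5]
[[262.0, 224.5], [133.0, 36.0], 90.0] 4566.0
```

```bash
python3 -m pendant '[{"x":-0.0013,"y":0.003,"z":0.02,"wx":0,"wy":0,"wz":0,"gripper":0.2},{"x":0,"y":0,"z":0.02,"wx":0,"wy":0,"wz":0,"gripper":0.2},{"x":0,"y":0,"z":0.009,"wx":0,"wy":0,"wz":0,"gripper":0.2},{"x":0,"y":0,"z":0.003,"wx":0,"wy":0,"wz":0,"gripper":0.2},{"x":0,"y":0,"z":0,"wx":0,"wy":0,"wz":0,"gripper":-1},{"x":0,"y":0,"z":0,"wx":0,"wy":0,"wz":0,"gripper":-1},{"x":0,"y":0,"z":0,"wx":0,"wy":0,"wz":0,"gripper":-1},{"x":0,"y":0,"z":0,"wx":0,"wy":0,"wz":0,"gripper":-1},{"x":0,"y":0,"z":0,"wx":0,"wy":0,"wz":0,"gripper":-1}]' 40;python3 g.py .6318 -.163 .026 95.3
```

```text
clock: 21.1
position: [0.5114, -0.4727, -0.0214]
orientation: [[-0.07, 0.998, 0.001], [0.998, 0.07, -0.001], [-0.001, 0.001, -1.0]]
force: [0.4, 1.2, 2.5]
gripper_width: 0.0212
gripper_force: 40.0
clock 21.1 tool shift mm [300.5 141.8 -47.5] turn [ 0.03  0.04 -1.28] q [-52.  52.  64.   0.  63. -56.] f [0.4 1.2 2.5]
```

```bash
python3 -m pendant '[{"x":0,"y":0,"z":-0.02,"wx":0,"wy":0,"wz":0,"gripper":-1},{"x":0,"y":0,"z":-0.03,"wx":0,"wy":0,"wz":0,"gripper":-1},{"x":0.03,"y":0.0142,"z":0,"wx":0,"wy":0,"wz":0,"gripper":-1},{"x":0.03,"y":0.0142,"z":0,"wx":0,"wy":0,"wz":0,"gripper":-1},{"x":0.03,"y":0.0142,"z":0,"wx":0,"wy":0,"wz":0,"gripper":-1},{"x":0.03,"y":0.0142,"z":0,"wx":0,"wy":0,"wz":0,"gripper":-1},{"x":0.03,"y":0.0142,"z":0,"wx":0,"wy":0,"wz":0,"gripper":-1},{"x":0.03,"y":0.0142,"z":0,"wx":0,"wy":0,"wz":0,"gripper":-1},{"x":0.03,"y":0.0142,"z":0,"wx":0,"wy":0,"wz":0,"gripper":-1},{"x":0.03,"y":0.0142,"z":0,"wx":0,"wy":0,"wz":0,"gripper":-1},{"x":0.03,"y":0.0142,"z":0,"wx":0,"wy":0,"wz":0,"gripper":-1},{"x":0.03,"y":0.0142,"z":0,"wx":0,"wy":0,"wz":0,"gripper":-1}]' >/dev/null; python3 -m pendant '[{"x":0,"y":0,"z":0,"wx":0,"wy":0,"wz":-1.3,"gripper":-1},{"x":0,"y":0,"z":0,"wx":0,"wy":0,"wz":0,"gripper":-1},{"x":0,"y":0,"z":0,"wx":0,"wy":0,"wz":0,"gripper":-1}]' ;python3 g.py .6318 -.163 -.018 95.3
python3 - <<'E'
from h import *
o=env.get_obs();im=env.capture('wrist');np.save('w10.npy',im);cv2.imwrite('pics/w10.png',cv2.resize(im,(768,576)))
Y=np.array([-.0924,.9957,0])
for c in copper(im):
    x,y,w,h=cv2.boundingRect(c);print((x,y,w,h)); P=wonz(o,(x+w/2,y),.05);print('left end at z .05',P.round(4),'centre',(P-.043*Y).round(4))
E
```

```text
clock: 22.6
position: [0.6315, -0.1643, 0.028]
orientation: [[-0.091, 0.996, -0.0], [0.996, 0.091, -0.0], [-0.0, -0.0, -1.0]]
force: [0.2, -0.4, -1.8]
gripper_width: 0.0212
gripper_force: 40.0
clock 22.6 tool shift mm [ 1.3  0.4 46. ] turn [-0.01  0.01 -0.05] q [-25.  44.  73.  -0.  64. -30.] f [ 0.2 -0.4 -1.8]
(0, 182, 64, 82)
left end at z .05 [ 0.5197 -0.1361  0.05  ] centre [ 0.5237 -0.1789  0.05  ]
(231, 173, 50, 143)
left end at z .05 [ 0.6275 -0.1218  0.05  ] centre [ 0.6314 -0.1646  0.05  ]
(117, 171, 52, 104)
left end at z .05 [ 0.5734 -0.1257  0.05  ] centre [ 0.5774 -0.1685  0.05  ]
```

```bash
python3 -m pendant '[{"x":0.0013,"y":0.0004,"z":0.02,"wx":0,"wy":0,"wz":0,"gripper":-1},{"x":0,"y":0,"z":0.018,"wx":0,"wy":0,"wz":0,"gripper":-1},{"x":0,"y":0,"z":0.006,"wx":0,"wy":0,"wz":0,"gripper":-1},{"x":0,"y":0,"z":0.002,"wx":0,"wy":0,"wz":0,"gripper":-1},{"x":0,"y":0,"z":0,"wx":0,"wy":0,"wz":0,"gripper":-1}]' | egrep 'pos|force';python3 -m pendant '[{"x":0,"y":0,"z":0,"wx":0,"wy":0,"wz":0,"gripper":-0.15},{"x":0,"y":0,"z":0,"wx":0,"wy":0,"wz":0,"gripper":-0.15},{"x":0,"y":0,"z":0,"wx":0,"wy":0,"wz":0,"gripper":-0.15},{"x":0,"y":0,"z":-0.02,"wx":0,"wy":0,"wz":0,"gripper":-0.15},{"x":0,"y":0,"z":-0.03,"wx":0,"wy":0,"wz":0,"gripper":0.2},{"x":0,"y":0,"z":-0.03,"wx":0,"wy":0,"wz":0,"gripper":0.2},{"x":-0.03,"y":0,"z":-0.03,"wx":0,"wy":0,"wz":0,"gripper":0.2},{"x":-0.04,"y":0,"z":-0.02,"wx":0,"wy":0,"wz":0,"gripper":0.2},{"x":-0.04,"y":0,"z":0,"wx":0,"wy":0,"wz":0,"gripper":0.2},{"x":-0.04,"y":0,"z":0,"wx":0,"wy":0,"wz":0,"gripper":0.2},{"x":-0.04,"y":0,"z":0,"wx":0,"wy":0,"wz":0,"gripper":0.2},{"x":-0.04,"y":0,"z":0,"wx":0,"wy":0,"wz":0,"gripper":0.2}]';python3 -m pendant '[{"x":-0.04,"y":0,"z":0,"wx":0,"wy":0,"wz":0,"gripper":0.2},{"x":-0.04,"y":-0.02,"z":0,"wx":0,"wy":0,"wz":0,"gripper":0.2},{"x":-0.03,"y":-0.03,"z":0,"wx":0,"wy":0,"wz":0,"gripper":0.2},{"x":-0.02,"y":-0.04,"z":0,"wx":0,"wy":0,"wz":0,"gripper":0.2},{"x":-0.02,"y":-0.04,"z":0,"wx":0,"wy":0,"wz":0,"gripper":0.2},{"x":-0.02,"y":-0.04,"z":0,"wx":0,"wy":0,"wz":0,"gripper":0.2},{"x":-0.02,"y":-0.04,"z":0,"wx":0,"wy":0,"wz":0,"gripper":0.2},{"x":-0.02,"y":-0.04,"z":0,"wx":0,"wy":0,"wz":0,"gripper":0.2},{"x":0,"y":0,"z":0,"wx":0,"wy":0,"wz":0,"gripper":0.2},{"x":0,"y":0,"z":0,"wx":0,"wy":0,"wz":0,"gripper":0.2}]' | egrep 'clo|pos'
python3 - <<'E'
from h import *
im=env.capture('top')
for c in copper(im):
    r=cv2.minAreaRect(c)
    if 150<r[0][0]<340 and 118<r[0][1]<268: print(np.round(r[0],1),np.round(r[1],1),round(r[2],1),onz('top',r[0],.019).round(4))
cv2.imwrite('pics/t11.png',cv2.resize(im[118:268,150:340],None,fx=4,fy=4,interpolation=cv2.INTER_CUBIC))
E
```

```text
position: [0.6323, -0.1626, -0.0175]
force: [0.6, 0.9, -1.4]
gripper_force: 40.0
clock: 24.35
position: [0.6533, -0.3925, 0.1125]
orientation: [[-0.093, 0.996, 0.0], [0.996, 0.093, -0.0], [-0.0, 0.0, -1.0]]
force: [-0.1, -0.2, -0.3]
gripper_width: 0.053
gripper_force: 0.0
clock: 25.35
position: [0.4235, -0.6236, 0.1123]
[186.3 230.2] [11. 11.] 80.5 [ 0.4226 -0.1888  0.019 ]
[182.  200.8] [11.5 22.6] 85.2 [ 0.4917 -0.1773  0.019 ]
[180.4 172.2] [11.5 29.6] 85.0 [ 0.5608 -0.172   0.019 ]
[178.3 144.3] [11.6 37.1] 84.3 [ 0.6302 -0.1652  0.019 ]
```

View pics/t11.png

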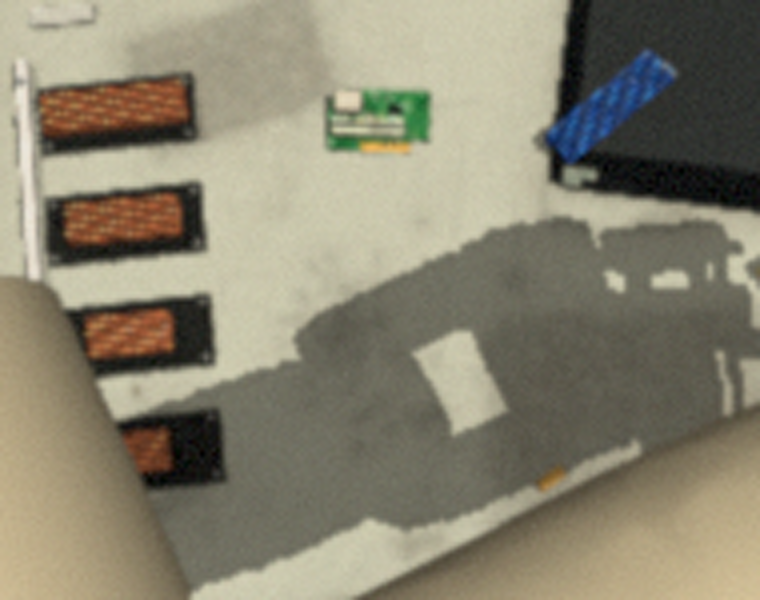

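The final top view shows the 86, 66, 48 and 32 mm sinks on mats d, c, b and a, at crop px (116,107), (123,218), (130,332) and about (145,450). Each is centred within about 3 mm and parallel to its mat. The board is unmoved at (378,120). Handing in.

```bash
python3 -c "
from plant import env
print(env.job_done())"
```

```text
the job is handed in; nothing more can be done
None
```

The job is handed in at about 25 s: the 32, 48, 66 and 86 mm heat sinks lie on mats a, b, c and d, shortest next to the end stop, each let go within about 3 mm of its mat's middle by the cameras (the 32 mm one was half hidden in the last view), with the green board unmoved.

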